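# Hook the vial caddy into the slotted upright

## Task

Take the blue vial caddy by its middle rib, push its two hook tabs into the upper pair of slots in the upright, then press it down until the hooks are fully home and the red latch snaps out through the caddy's window, and let go. The slot plate may sit off-centre in its frame and a little forward or back, so feel for the slots gently and never force the caddy against the upright (stay below 40 N); leave the other things alone.

Things in the scene. Friction and masses are not known exactly. Their poses are not given: they have to be found in the camera images.
- caddy: Blue sheet-metal vial caddy standing on its flat underside, 0.18 to 0.29 kg. Origin: underside, at the rear face of its back plate, middle of the width. Axes: x backwards (to the hooks), y along the width, z up. Tray x -90 to 0 mm, 80 wide, rim 14 high. Back plate 4 thick (x -4 to 0), 80 wide, 64 high, with a window 18 wide at y 0, z 41.5 to 55.5.
- caddy_grip (a point): Grip point in the caddy's upright middle rib (black rubber sides), at caddy x -48, y 0, z 44 mm. The rib is 12 thick (y), x -76 to -20, top at z 60; grip it across y from above. Axes as the caddy's. The weight balances near here.
- caddy_tabs (a point): Point midway between the caddy's two steel hook tabs, on the rear face at caddy x 0, y 0, z 40 mm; axes as the caddy's. Tabs at y -28 and +28, 6 wide. From the rear face: a neck (caddy z 40 to 50) reaches back to x 13.5, with a lip at its end (x 6.5 to 13.5) down to z 30; so a hook is 20 high, centred at z 40, with a 6.5 gap between back plate and lip.
- upright: Slotted upright that stands fixed. Origin: centre of the base's underside; z up; its front faces -x of this frame, the caddy hangs there. Grey base 130 (x) x 150 (y) x 14 mm. Aluminium posts 14 wide at y -64 and +64, 203 high, front faces at x -12. Between them a steel slot plate 92 wide, 5 thick, z 16 to 194, front face at x -10 give or take 5 (see slots); open space behind it.
- slots (a point): Upright's middle, nominal slot plate front face (upright x -10, y 0), mid-height of the upper slots (z 150 mm); axes as the upright's. Slots 9 wide, 25 high, 28 either side of the PLATE's middle; more rows at z 105, 60. The plate is clamped up to 8 mm off in y and 5 mm off in x (height exact), NOT reported: feel for it. Tabs enter within 1.5 mm sideways, 2.5 mm up or down of centre.
- home (a point): Where the caddy's origin ends up (but for the plate's unreported shift in x and y): on the slot plate's nominal front face, z 97.5 mm; axes as the upright's. Necks then rest on the upper slots' lower edges. With the back plate flat on the slot plate, the lips pass down behind it with 1.5 mm play. The tabs enter with the caddy's origin 12.5 mm above this (10 to 15).
- latch (a joint): Red spring latch on the slot plate's middle between the two upper slots (10 wide, 8 high, centre at z 145.5 mm), standing 6 mm out of the face. Reads 0 fully out, 0.006 pressed flush; spring 3 N at first, 6 N flush. The caddy's back plate presses it in when the tabs go through; it snaps out through the caddy's window, back to 0, once the caddy is down within about 2.5 mm of home.
- timer: Red and white round timer, 72 across, 39 mm high; bystander, leave alone. Origin: centre of its underside.
- vial_2: Vial with blue cap, 22 across, 43 mm high; bystander, leave alone. Origin: centre of its underside.
- vial_3: Vial with red cap, 22 across, 43 mm high; bystander, leave alone. Origin: centre of its underside.
- vial_5: Vial with amber cap, 22 across, 43 mm high; bystander, leave alone. Origin: centre of its underside.
- tally_counter: Pale round tally counter, 62x47x21 mm; bystander, leave alone. Origin: centre of its underside.
- marker_pen: Red and white marker pen, 135 mm long, lying; bystander, leave alone. Origin: centre of its underside.

How it is judged:
By the outcome, as a careful person would: the job done as asked, in the order asked, and still so for the second after the job is handed in, with the robot touching nothing.
It also fails if it takes over 61 s, if anything falls off the work surface, if the arm or the gripper's body presses on something with over 40 N, if the wrist force passes 120 N, or if a joint passes its speed limit or range.

## Robot

A 7-joint arm with a two-finger parallel gripper is mounted at the origin on a cart in front of the work surface, level with it; the furniture and walls round the work are solid. World frame = base frame: x ahead of the robot, y to its left, z up, the work surface at z = 0. Lengths are in m, angles in rad, forces in N, time in s.
With the tool pointing down it reaches from about 0.425 to 0.875 m from the base axis. Payload 4.7 kg.
Tool frame: the origin (TCP) lies between the finger pads; the fingertips stand 14 mm ahead of it and the grasp point (between the pads) lies 5 mm behind it; z points along the fingers, y is the line along which they close (so a half turn about z gives the same grasp; the last joint's range is limited). The gripper opens to 87 mm and grips with 3 to 60 N. Pads are 19 mm wide; open, the fingers measure 117 mm over their backs; the gripper's body (75 mm by 190 mm) begins 51 mm behind the grasp point.
Start: joints at [-1.28, 0.321, -0.07, 1.45, 0.023, 1.371, -0.057], TCP at [0.178, 0.625, 0.237] pointing down, gripper open.
Joint ranges: [-2.86, 2.86], [-0.3, 2.09], [-1.38, 1.24], [0.06, 2.45], [-1.56, 4.7], [0.09, 2.05], [-2.69, 2.69]. Speed limits (rad/s): [2.57, 2.57, 3.14, 3.14, 3.14, 3.14, 3.14].

## Interface

Orientations are given as a rotation vector (axis times angle).
In Python, from bench import ctrl gives the robot as it stands.
- The arm moves only by the tool step_arm, never from a script. Its argument "commands" is a list of rows, each an object with "travel": the shift along the tool's x, y, z in m, a list of three; "turn": the turn, a rotation vector about the tool's x, y, z in degrees, a list of three. A call has 1 to 5 rows; each row is the pose to reach, as a shift and turn from the pose commanded when the call began, along the tool's axes at that moment; what a row does not reach only later rows make up. A row lasts 1/10 s, in which the tool goes at most 50 mm and 8.59 degrees, less where a joint would pass 70% of its speed; a pose out of reach is approached as far as the arm can. A call with a gripper value outside its range is refused whole. "gripper" is the opening, from 0 (shut) to 1 (fully open), set as the call begins (left out, the last holds). The fingers move at their own pace and stop on an object; "force" is the grip in N (left out, the last holds). Time passes only in rows, so rows that repeat a pose let the fingers close. It gives the time, the measured TCP pose, the force, the opening and the grip force at its end, in the units of the state.
- ctrl.get_state(): the state, without advancing time (a new reading comes with each control period).
- ctrl.get_image(name): name is "scene" or "top" or "wrist"; returns the picture (420x560x3 uint8, red, green, blue); there is no depth.
- ctrl.camera_model(name): a dict with "fx", "fy", "cx", "cy" (pixels), "R" (3x3) and "t" (3): a world point X has camera coordinates R X + t; the wrist camera has in their place "T_tool_cam" (4x4, takes a point from camera to tool coordinates, whose origin is the TCP and whose axes are the flange's). Camera axes: x right, y down, z forward; pixel columns grow to the right and rows downward; lengths in m; the calibration is good to about 2 mm. A picture is of the moment at which its call begins: read the wrist's pose just before it. camera_model takes no time and is no camera call.
- ctrl.close_job(): hands the job in; it is judged then, once.
The state is a dict: "time": time; "joint_positions": joint angles; "qd": joint speeds; "joint_torque": joint torques, N m; "position": TCP position; "tool_rot": TCP orientation; "ft_force": force on the tool from outside, world axes, zero at the start; "torque": the same for the moment, N m; "grip_width": opening from 0.0 (shut) to 1.0 (fully open); "grip_force": force on a finger pad.
Only numpy, scipy, OpenCV 4.12 (cv2) and the standard library are available. Lean on these libraries where they do the work, as an engineer would, in place of code of your own. Each camera call takes 0.05 s, during which the arm holds its last target. There are 200 camera calls.

## Working session

There is one attempt and no reset: what is moved stays moved. The work goes in short steps, Python scripts to look and compute and a tool call to move; the robot and the scene stay as the last step left them, time stands still between calls to the robot, and variables do not carry over. Pictures are saved under pics/ and viewed, at most 10 in all, crops included, and the job is handed in when it is done.

Besides the shell and the picture viewer there is one more tool, called after "Emit:" by a JSON object that holds its "api" and its "payload", one argument or row to a line. step_arm: Moves the arm, as the interface text tells. Its arguments: {"type":"object","properties":{"commands":{"type":"array"},"gripper":{"type":"number"},"force":{"type":"number"}},"required":["commands"]}

```bash
mkdir -p pics
python3 - <<'E'
from bench import ctrl
import cv2,numpy as np
print(ctrl.get_state())
for n in("scene","top"):
    cv2.imwrite(f"pics/{n}0.png",ctrl.get_image(n)[:,:,::-1]); print(n,ctrl.camera_model(n))
print(ctrl.camera_model("wrist"))
E
```

```text
{'time': 0.0, 'joint_positions': array([-1.27990729,  0.32179663, -0.07008357,  1.45169028,  0.02261179,
        1.37078681, -0.05691507]), 'qd': array([-1.94027279e-05,  3.77141907e-04, -1.12173301e-03,  1.18269242e-04,
       -7.75815627e-04, -1.35697691e-03, -2.16083359e-05]), 'joint_torque': array([-2.52382924e-04, -4.91293931e+01, -4.04205183e-01, -3.12534785e+01,
       -6.39248779e-02,  4.32810572e-02,  1.88705289e-04]), 'position': array([0.17753088, 0.62473433, 0.23547094]), 'tool_rot': array([-4.33345058e-01, -3.11140800e+00,  2.96567921e-03]), 'ft_force': array([-0.24567344,  0.0939092 , -0.10178856]), 'torque': array([0.01972607, 0.01113542, 0.00577069]), 'grip_force': 0.0, 'grip_width': 0.998108724664332}
scene {'fx': 466.94082656238885, 'fy': 466.94082656238885, 'cx': 275.05913857227324, 'cy': 209.52688870020054, 'R': array([[ 0.65206551, -0.75797087,  0.01705053],
       [-0.29520885, -0.27454758, -0.9151368 ],
       [ 0.69832822,  0.59169568, -0.40278272]]), 't': array([-0.35116744,  0.2772644 ,  0.63806467])}
top {'fx': 432.9460261790091, 'fy': 432.9460261790091, 'cx': 285.853510527352, 'cy': 207.09885039713714, 'R': array([[ 0.01909177, -0.99963734,  0.01899185],
       [-0.98704922, -0.02187063, -0.15891983],
       [ 0.15927756, -0.01571183, -0.98710881]]), 't': array([-0.02435747,  0.54272078,  0.92841113])}
{'fx': 298.8524216851024, 'fy': 298.8524216851024, 'cx': 281.63995529557417, 'cy': 208.04275400956143, 'T_tool_cam': array([[-6.01107630e-04, -9.59820105e-01, -2.80615404e-01,
         7.72603399e-02],
       [ 9.99999765e-01, -4.84835550e-04, -4.83767385e-04,
        -8.02860097e-04],
       [ 3.28277338e-04, -2.80615629e-01,  9.59820171e-01,
        -1.47470717e-01],
       [ 0.00000000e+00,  0.00000000e+00,  0.00000000e+00,
         1.00000000e+00]])}
```

View pics/scene0.png

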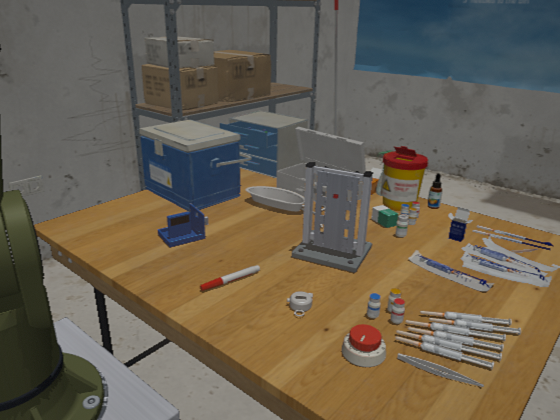

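View pics/top0.png

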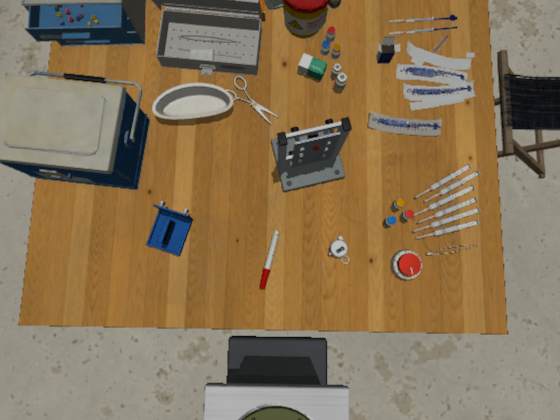

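The scene shows the caddy near (182,225) with its hooks toward upper right, and the upright near (335,215). In the top view the caddy is near (170,230) and the upright near (312,150). I'll enlarge both.

Run:
```python
import cv2,numpy as np
t=cv2.imread("pics/top0.png");s=cv2.imread("pics/scene0.png")
def c(im,u,v,w,h,W,H): return cv2.resize(im[v:v+h,u:u+w],(W,H),interpolation=cv2.INTER_CUBIC)
a=c(t,135,190,66,75,396,450); b=c(t,262,110,100,90,400,360)
o=np.zeros((450,796,3),np.uint8);o[:450,:396]=a;o[:360,396:]=b
cv2.imwrite("pics/c1.png",o)
a=c(s,150,190,66,60,396,360); b=c(s,285,150,100,120,400,480)
o=np.zeros((480,796,3),np.uint8);o[:360,:396]=a;o[:480,396:]=b
cv2.imwrite("pics/c2.png",o)
```

```text
(no output)
```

View pics/c1.png

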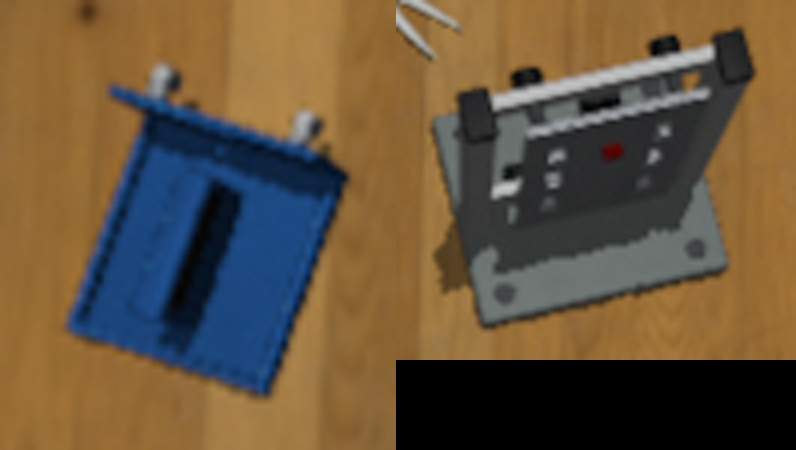

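View pics/c2.png

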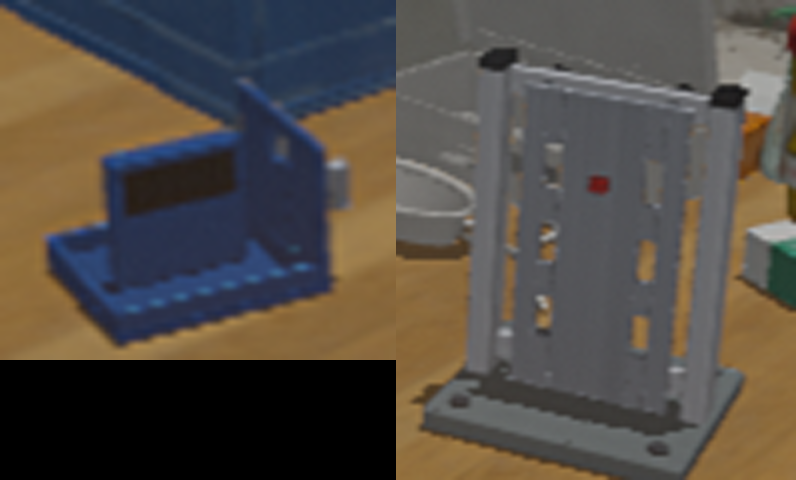

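```bash
cat > h.py <<'E'
from bench import ctrl
import cv2,numpy as np
from scipy.optimize import least_squares
from scipy.spatial.transform import Rotation as Ro
M={n:ctrl.camera_model(n) for n in("scene","top")}
def proj(n,X):
    m=M[n];p=m["R"]@X+m["t"];return np.array([m["fx"]*p[0]/p[2]+m["cx"],m["fy"]*p[1]/p[2]+m["cy"]])
def w(p,q): 
    c,s=np.cos(p[2]),np.sin(p[2]);q=np.array(q)/1000;return np.array([p[0]+c*q[0]-s*q[1],p[1]+s*q[0]+c*q[1],q[2]])
def fit(obs,p0):
    f=lambda p:np.concatenate([proj(n,w(p,q))-uv for n,q,uv in obs])
    r=least_squares(f,p0,loss="soft_l1");return r.x,r.fun.reshape(-1,2)
E
python3 - <<'E'
from h import *
np.set_printoptions(precision=4,suppress=True)
C=lambda u,v:np.array([135+u/6,190+v/6])-.4
D=lambda u,v:np.array([262+(u-396)/4,110+v/4])-.4
S=lambda u,v:np.array([150+u/6,190+v/6])-.4
T=lambda u,v:np.array([285+(u-396)/4,150+v/4])-.4
o=[("top",(-90,40,14),C(72,328)),("top",(-90,-40,14),C(268,394)),("top",(-2,40,64),C(112,90)),("top",(-2,-40,64),C(346,178)),
("scene",(-90,-40,0),S(120,343)),("scene",(-90,40,14),S(50,238)),("scene",(0,-40,0),S(330,290)),("scene",(-2,40,64),S(240,80)),("scene",(-2,-40,64),S(325,150))]
p,r=fit(o,[.5,.25,-.3]);print("caddy",p,np.degrees(p[2]));print(r);print("grip",w(p,(-48,0,44)))
o=[("top",(-65,75,14),D(485,322)),("top",(-65,-75,14),D(727,266)),
("scene",(-65,75,14),T(425,418)),("scene",(-65,-75,14),T(685,462)),("scene",(65,-75,14),T(743,372)),
("top",(-12,71,203),D(464,138)),("top",(-12,-71,203),D(751,78)),("scene",(-12,71,203),T(480,64)),("scene",(-12,-57,203),T(712,104))]
u,r=fit(o,[.6,-.1,.2]);print("upright",u,np.degrees(u[2]));print(r)
# plate offset from latch & slots
L=[("top",(-6,0,145.5),D(612,152)),("scene",(-6,0,145.5),T(599,184)),("scene",(0,28,150),T(553,162)),("scene",(0,-28,150),T(654,182))]
g=lambda d:np.concatenate([proj(n,w(u,np.array(q)+[d[0]-10,d[1],0]))-uv for n,q,uv in L])
k=least_squares(g,[0,0]);print("plate dx,dy",k.x,k.fun)
E
```

```text
caddy [ 0.5281  0.2371 -0.3063] -17.547837787079317
[[-0.7613  0.4769]
 [-0.3088  0.8382]
 [ 0.6074  0.3124]
 [-4.0028 -2.6763]
 [ 0.0898  1.1629]
 [-0.298  -0.1649]
 [ 1.2446  1.0057]
 [ 1.0461  0.1337]
 [ 0.117   0.1276]]
grip [0.4824 0.2515 0.044 ]
upright [ 0.6682 -0.0615  0.2627] 15.054251814871586
[[-0.9948  0.7938]
 [ 0.5202 -0.1007]
 [-0.7613 -2.6947]
 [-0.3598  2.2803]
 [ 1.2426 -0.8451]
 [ 0.8377  0.6223]
 [ 0.3633 -1.0459]
 [-0.1319 -1.6335]
 [-0.0957 -2.215 ]]
plate dx,dy [-1.9676 -3.0322] [-0.6035  0.0888  0.1264  0.1612  0.3274  0.5095  0.0714  0.0887]
```

```bash
cat >> h.py <<'E'
def go(pos,yaw):
    "tool travel (mm) and turn (deg) to tcp pos with -tool_x at world yaw"
    s=ctrl.get_state();R=Ro.from_rotvec(s["tool_rot"])
    c,n=np.cos(yaw),np.sin(yaw)
    G=Ro.from_matrix(np.array([[-c,-n,0],[-n,c,0],[0,0,-1]]).T.T if 0 else np.column_stack([[-c,-n,0],[-n,c,0],[0,0,-1]]))
    print("pos",s["position"].round(4),"travel mm",(R.inv().apply(np.array(pos)-s["position"])*1000).round(1),"turn",np.degrees((R.inv()*G).as_rotvec()).round(2),"F",s["ft_force"].round(1),"t",round(s["time"],2))
E
python3 -c "
from h import *
go([.4824,.2515,.17],-.306)"
```

```text
pos [0.1775 0.6248 0.2356] travel mm [-395.3 -275.7   66.1] turn [-0.1   0.01  1.67] F [0.6 0.7 1.4] t 0.1
```

Emit:
{"api": "step_arm", "payload": {
  "commands": [
    {"travel": [-0.04,-0.028,0.006],"turn": [0,0,1.7]},
    {"travel": [-0.08,-0.056,0.013],"turn": [0,0,1.7]},
    {"travel": [-0.12,-0.083,0.02],"turn": [0,0,1.7]},
    {"travel": [-0.16,-0.111,0.026],"turn": [0,0,1.7]},
    {"travel": [-0.2,-0.139,0.033],"turn": [0,0,1.7]}
  ]
}}

```text
time: 0.6
position: [0.333, 0.435, 0.2031]
tool_rot: [-0.479, -3.105, 0.0]
ft_force: [0.9, -0.1, -0.0]
grip_width: 0.999
grip_force: 0.0
```

Emit:
{"api": "step_arm", "payload": {
  "commands": [
    {"travel": [-0.04,-0.028,0.006],"turn": [0,0,0]},
    {"travel": [-0.08,-0.056,0.013],"turn": [0,0,0]},
    {"travel": [-0.12,-0.083,0.02],"turn": [0,0,0]},
    {"travel": [-0.16,-0.111,0.026],"turn": [0,0,0]},
    {"travel": [-0.195,-0.137,0.033],"turn": [0,0,0]}
  ]
}}

```text
time: 1.1
position: [0.4778, 0.245, 0.1703]
tool_rot: [0.481, 3.104, -0.0]
ft_force: [0.6, 0.6, 0.0]
grip_width: 0.998
grip_force: 0.0
```

Emit:
{"api": "step_arm", "payload": {
  "commands": [
    {"travel": [0,0,0],"turn": [0,0,0]},
    {"travel": [0,0,0],"turn": [0,0,0]},
    {"travel": [0,0,0],"turn": [0,0,0]}
  ]
}}

```text
time: 1.4
position: [0.4758, 0.2487, 0.1704]
tool_rot: [-0.477, -3.104, -0.001]
ft_force: [-0.2, 0.6, -0.5]
grip_width: 0.999
grip_force: 0.0
```

Run:
```python
from h import *
go([.4824,.2515,.17],-.306)
s=ctrl.get_state(); im=ctrl.get_image("wrist")[:,:,::-1]; cv2.imwrite("pics/w1.png",im)
np.savez("w1.npz",p=s["position"],r=s["tool_rot"])
```

```text
pos [0.4758 0.2487 0.1704] travel mm [-5.5  4.6  0.4] turn [ 0.02 -0.05  0.07] F [-0.2  0.6 -0.5] t 1.4
```

View pics/w1.png

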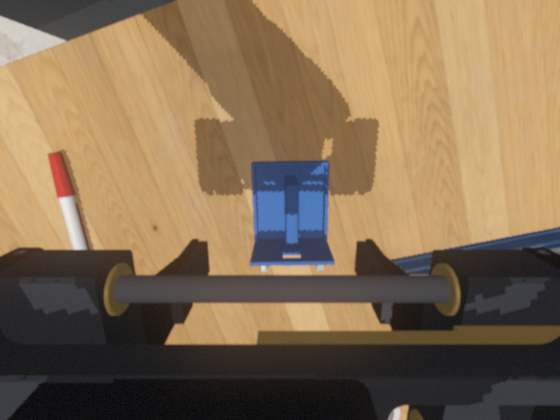

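The wrist view shows the caddy squarely aligned: tray front corners at (252,161) and (329,161), back plate top corners at (251,264) and (334,263).

Run:
```python
from h import *
d=np.load("w1.npz");m=ctrl.camera_model("wrist");T=m["T_tool_cam"];R=Ro.from_rotvec(d["r"]).as_matrix()
def pw(X):
    c=T[:3,:3].T@(R.T@(X-d["p"])-T[:3,3]);return np.array([m["fx"]*c[0]/c[2]+m["cx"],m["fy"]*c[1]/c[2]+m["cy"]])
L=[((-90,-40,14),(252,161)),((-90,40,14),(329,161)),((0,-40,64),(251,264)),((0,40,64),(334,263))]
r=least_squares(lambda p:np.concatenate([pw(w(p,q))-uv for q,uv in L]),[.528,.237,-.306])
print(r.x,np.degrees(r.x[2]),r.fun.round(2)); g=w(r.x,(-48,0,44));print(g)
go([g[0],g[1],.039],r.x[2])
```

```text
[ 0.52762518  0.24194909 -0.29487694] -16.895204150592622 [-0.87  0.03  1.14 -0.8  -1.36  0.39  1.1   0.58]
[0.48169696 0.25589895 0.044     ]
pos [0.4757 0.2491 0.1705] travel mm [ -3.7   8.2 131.5] turn [ 0.02 -0.03 -0.51] F [ 1.1 -0.5  0.7] t 1.45
```

Emit:
{"api": "step_arm", "payload": {
  "commands": [
    {"travel": [-0.004,0.008,0.04],"turn": [0,0,-0.5]},
    {"travel": [-0.004,0.008,0.08],"turn": [0,0,-0.5]},
    {"travel": [-0.004,0.008,0.11],"turn": [0,0,-0.5]},
    {"travel": [-0.004,0.008,0.131],"turn": [0,0,-0.5]},
    {"travel": [-0.004,0.008,0.131],"turn": [0,0,-0.5]}
  ],
  "gripper": 0.5
}}

```text
time: 1.95
position: [0.4796, 0.2542, 0.0365]
tool_rot: [-0.461, -3.102, 0.006]
ft_force: [-0.6, -0.2, -1.0]
grip_width: 0.631
grip_force: 0.0
```

Emit:
{"api": "step_arm", "payload": {
  "commands": [
    {"travel": [0,0,0],"turn": [0,0,0]},
    {"travel": [0,0,0],"turn": [0,0,0]},
    {"travel": [0,0,0],"turn": [0,0,0]},
    {"travel": [0,0,0],"turn": [0,0,0]},
    {"travel": [0,0,0],"turn": [0,0,0]}
  ],
  "gripper": 0.0,
  "force": 35
}}

```text
time: 2.45
position: [0.4833, 0.2542, 0.0403]
tool_rot: [0.466, 3.106, 0.002]
ft_force: [0.5, 0.9, 0.9]
grip_width: 0.172
grip_force: 1.8
```

Emit:
{"api": "step_arm", "payload": {
  "commands": [
    {"travel": [0,0,0],"turn": [0,0,0]},
    {"travel": [0,0,0],"turn": [0,0,0]},
    {"travel": [0,0,0],"turn": [0,0,0]},
    {"travel": [0,0,0],"turn": [0,0,0]},
    {"travel": [0,0,0],"turn": [0,0,0]}
  ]
}}

```text
time: 2.95
position: [0.4833, 0.2543, 0.0403]
tool_rot: [0.466, 3.106, 0.002]
ft_force: [0.2, 0.6, 5.8]
grip_width: 0.137
grip_force: 35.0
```

Emit:
{"api": "step_arm", "payload": {
  "commands": [
    {"travel": [0,0,-0.02],"turn": [0,0,0]},
    {"travel": [0,0,-0.05],"turn": [0,0,0]},
    {"travel": [0,0,-0.08],"turn": [0,0,0]},
    {"travel": [0,0,-0.11],"turn": [0,0,0]},
    {"travel": [0,0,-0.11],"turn": [0,0,0]}
  ]
}}

```text
time: 3.45
position: [0.485, 0.2548, 0.1532]
tool_rot: [0.466, 3.102, 0.007]
ft_force: [0.7, -0.1, -1.8]
grip_width: 0.134
grip_force: 35.0
```

```bash
cat >> h.py <<'E'
UP=np.array([.6682,-.0615,.2627])
def cg(ox,oy,oz,yaw=None,tx=46,tz=40.3):
    "tcp travel to put caddy origin at upright (mm) ox,oy,oz"
    p=w(UP,(ox-tx,oy,oz+tz)); go(p,UP[2] if yaw is None else yaw)
def where(tx=46,tz=40.3):
    s=ctrl.get_state();c,n=np.cos(UP[2]),np.sin(UP[2]);d=s["position"]-[UP[0],UP[1],0]
    f=s["ft_force"];X=-Ro.from_rotvec(s["tool_rot"]).as_matrix()[:,0]
    print("caddy in upright mm",np.round([1000*(c*d[0]+n*d[1])+tx,1000*(-n*d[0]+c*d[1]),1000*d[2]-tz],1),"dyaw",round(np.degrees(np.arctan2(X[1],X[0])-UP[2]),2),"F",np.round([c*f[0]+n*f[1],-n*f[0]+c*f[1],f[2]],1),"M",s["torque"].round(2),"t",round(s["time"],2))
E
python3 -c "
from h import *
cg(-52,-3,110)"
```

```text
pos [0.485  0.2548 0.1532] travel mm [-186.6 -303.2    2.2] turn [  0.21   0.31 -32.13] F [ 0.7 -0.1 -1.8] t 3.45
```

Emit:
{"api": "step_arm", "payload": {
  "commands": [
    {"travel": [-0.015,-0.04,0.001],"turn": [0,0,-5]},
    {"travel": [-0.03,-0.08,0.001],"turn": [0,0,-10]},
    {"travel": [-0.05,-0.12,0.001],"turn": [0,0,-15]},
    {"travel": [-0.07,-0.16,0.001],"turn": [0,0,-20]},
    {"travel": [-0.09,-0.2,0.001],"turn": [0,0,-25]}
  ]
}}

```text
time: 3.95
position: [0.509, 0.0343, 0.1469]
tool_rot: [0.223, -3.131, 0.001]
ft_force: [0.8, 0.5, -1.6]
grip_width: 0.134
grip_force: 35.0
```

Emit:
{"api": "step_arm", "payload": {
  "commands": [
    {"travel": [0,0,0],"turn": [0,0,-3.5]},
    {"travel": [0,0,0],"turn": [0,0,-7]},
    {"travel": [0,0,0],"turn": [0,0,-7]}
  ]
}}

```text
time: 4.25
position: [0.5091, 0.0356, 0.1469]
tool_rot: [0.407, -3.112, 0.0]
ft_force: [-0.2, 0.3, -2.0]
grip_width: 0.138
grip_force: 35.0
```

```bash
python3 -c "
from h import *
cg(-52,-3,110)"
```

```text
pos [0.5091 0.0356 0.1469] travel mm [ -30.8 -138.    -3.5] turn [ 0.   -0.17 -0.16] F [-0.2  0.3 -2. ] t 4.25
```

Emit:
{"api": "step_arm", "payload": {
  "commands": [
    {"travel": [-0.007,-0.035,-0.001],"turn": [0,0,0]},
    {"travel": [-0.015,-0.07,-0.002],"turn": [0,0,0]},
    {"travel": [-0.023,-0.105,-0.003],"turn": [0,0,0]},
    {"travel": [-0.031,-0.138,-0.0035],"turn": [0,0,0]},
    {"travel": [-0.031,-0.138,-0.0035],"turn": [0,0,0]}
  ]
}}

```text
time: 4.75
position: [0.5763, -0.0948, 0.1512]
tool_rot: [0.396, -3.116, 0.007]
ft_force: [-0.1, -1.2, -1.9]
grip_width: 0.136
grip_force: 35.0
```

Emit:
{"api": "step_arm", "payload": {
  "commands": [
    {"travel": [0,0,0],"turn": [0,0,0]},
    {"travel": [0,0,0],"turn": [0,0,0]}
  ]
}}

```text
time: 4.95
position: [0.575, -0.0875, 0.151]
tool_rot: [0.41, -3.113, -0.002]
ft_force: [0.1, 0.0, -2.3]
grip_width: 0.13
grip_force: 35.0
```

Run:
```python
from h import *
where()
for n,(u,v,w_,h) in dict(scene=(270,145,100,125),top=(262,95,100,105)).items():
    im=ctrl.get_image(n)[:,:,::-1];cv2.imwrite(f"pics/{n}2full.png",im)
a=cv2.imread("pics/scene2full.png");b=cv2.imread("pics/top2full.png")
o=np.zeros((560,800,3),np.uint8)
o[:,:400]=cv2.resize(a[140:280,270:370],(400,560),interpolation=2)
o[:,400:]=cv2.resize(b[80:220,265:365],(400,560),interpolation=2)
cv2.imwrite("pics/v2.png",o)
```

```text
caddy in upright mm [-50.7  -0.9 110.7] dyaw -0.05 F [ 0.1  0.  -2.3] M [0.   0.05 0.02] t 4.95
```

View pics/v2.png

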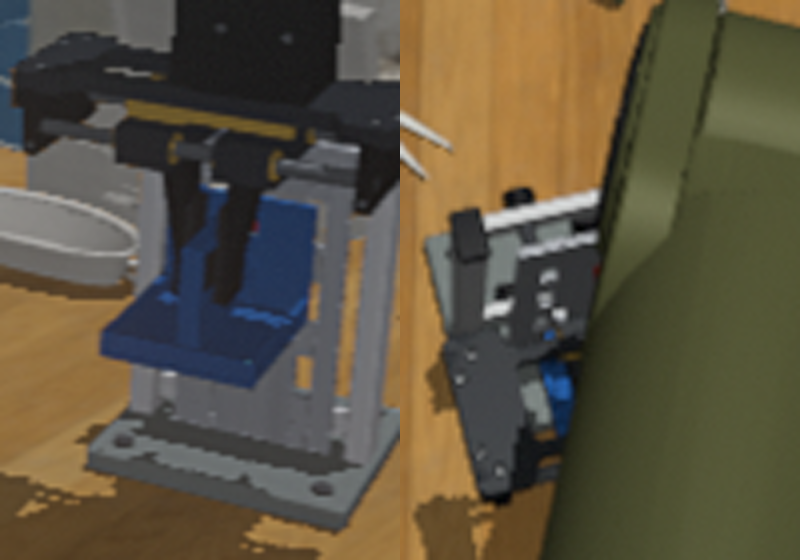

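In the scene view the caddy stands squarely ahead of the plate. Its tray corners are at crop (103,353), (250,386), plate corner at (317,207). Upright base corners are at crop (90,455), (340,515). I'll check calibration consistency.

Run:
```python
from h import *
np.set_printoptions(precision=4,suppress=True)
s=ctrl.get_state()
P=lambda u,v:np.array([270+u/4,140+v/4])-.4
z0=s["position"][2]*1000-40.3
o=[("scene",(-90,40,z0),P(103,353)),("scene",(-90,-40,z0),P(250,386)),("scene",(0,-40,z0+64),P(317,207)),("scene",(-90,40,z0+14),P(103,330)),("scene",(-90,-40,z0+14),P(251,366))]
p,r=fit(o,[.62,-.08,.26]);print("caddy image",p,r.ravel())
print("caddy by arm",w([s["position"][0],s["position"][1],UP[2]],(46,0,0)))
T=lambda u,v:np.array([285+(u-396)/4,150+v/4])-.4
D=lambda u,v:np.array([262+(u-396)/4,110+v/4])-.4
sc=[("scene",(-65,75,14),P(91,453)),("scene",(-65,-75,14),P(340,514)),("scene",(65,-75,14),T(743,372)),("scene",(-12,71,203),T(480,68)),("scene",(-12,-57,203),T(712,108))]
tp=[("top",(-65,75,14),D(485,320)),("top",(-65,-75,14),D(727,264)),("top",(-12,71,203),D(464,138)),("top",(-12,-71,203),D(751,78))]
for q in(sc,tp,sc+tp):
    u,r=fit(q,UP);print(u,np.degrees(u[2]),r.ravel())
```

```text
caddy image [ 0.6215 -0.076   0.2506] [-1.1661  0.3673  0.2863  0.8581  0.9592 -0.7017 -0.9273 -0.281   0.5267
 -0.7155]
caddy by arm [ 0.6198 -0.0754  0.    ]
[ 0.6627 -0.0644  0.2687] 15.394985499030879 [-1.7143 -0.0029  1.9391  0.7104  1.0377  0.2449 -0.6454 -1.6987 -0.1719
 -2.2826]
[ 0.669  -0.061   0.2523] 14.45452980968062 [-1.5423  0.71    0.1368  0.458   0.4598 -0.1199  0.1689 -1.0603]
[ 0.6679 -0.0615  0.2503] 14.342506078576214 [-1.479  -1.6569  1.3391 -0.5525  1.4369 -0.5588 -0.0955 -2.7239 -0.3118
 -3.089  -1.4076  1.1028  0.3104  0.9644  0.6766  0.3416  0.4316 -0.4716]
```

Emit:
{"api": "step_arm", "payload": {
  "commands": [
    {"travel": [-0.005,-0.002,0.0005],"turn": [0,0,0]},
    {"travel": [-0.01,-0.002,0.0005],"turn": [0,0,0]},
    {"travel": [-0.015,-0.002,0.0005],"turn": [0,0,0]},
    {"travel": [-0.018,-0.002,0.0005],"turn": [0,0,0]},
    {"travel": [-0.018,-0.002,0.0005],"turn": [0,0,0]}
  ]
}}

```text
time: 5.55
position: [0.5942, -0.0859, 0.1515]
tool_rot: [-0.409, 3.115, -0.0]
ft_force: [-0.7, -0.6, -2.5]
grip_width: 0.135
grip_force: 35.0
```

```bash
python3 -c "
from h import *
where()"
```

```text
caddy in upright mm [-31.8  -4.4 111.2] dyaw -0.08 F [-0.9 -0.4 -2.5] M [-0.01  0.08 -0.02] t 5.55
```

Emit:
{"api": "step_arm", "payload": {
  "commands": [
    {"travel": [-0.001,0,0],"turn": [0,0,0]},
    {"travel": [-0.002,0,0],"turn": [0,0,0]},
    {"travel": [-0.003,0,0],"turn": [0,0,0]},
    {"travel": [-0.004,0,0],"turn": [0,0,0]},
    {"travel": [-0.004,0,0],"turn": [0,0,0]}
  ]
}}

```text
time: 6.05
position: [0.5961, -0.0858, 0.1513]
tool_rot: [0.407, -3.112, -0.001]
ft_force: [-5.4, -0.5, -0.4]
grip_width: 0.137
grip_force: 35.0
```

```bash
python3 -c "
from h import *
where()"
```

```text
caddy in upright mm [-30.   -4.8 111. ] dyaw -0.15 F [-5.3  0.9 -0.4] M [-0.11  0.98  0.01] t 6.05
```

Contact at 5 N with no yaw moment, so both tabs are on the plate face. I'll slide in y while keeping light contact.

Emit:
{"api": "step_arm", "payload": {
  "commands": [
    {"travel": [0,0.001,0.0005],"turn": [0,0,0]},
    {"travel": [0,0.001,0.0005],"turn": [0,0,0]},
    {"travel": [0,0.002,0.0005],"turn": [0,0,0]},
    {"travel": [0,0.002,0.0005],"turn": [0,0,0]}
  ]
}}

```text
time: 6.45
position: [0.5966, -0.0842, 0.1509]
tool_rot: [0.407, -3.115, 0.001]
ft_force: [0.1, -0.5, -2.1]
grip_width: 0.137
grip_force: 35.0
```

```bash
python3 -c "
from h import *
where()"
```

```text
caddy in upright mm [-29.   -3.3 110.6] dyaw -0.17 F [ 0.  -0.5 -2.1] M [-0.02  0.04 -0.05] t 6.45
```

Emit:
{"api": "step_arm", "payload": {
  "commands": [
    {"travel": [0,0.001,0],"turn": [0,0,0]},
    {"travel": [0,0.001,0],"turn": [0,0,0]},
    {"travel": [0,0.002,0],"turn": [0,0,0]},
    {"travel": [0,0.002,0],"turn": [0,0,0]}
  ]
}}

```text
time: 6.85
position: [0.5971, -0.0814, 0.1513]
tool_rot: [-0.409, 3.114, -0.001]
ft_force: [0.0, -1.8, -1.8]
grip_width: 0.136
grip_force: 35.0
```

```bash
python3 -c "
from h import *
where()"
```

```text
caddy in upright mm [-27.8  -0.7 111. ] dyaw -0.1 F [-0.4 -1.7 -1.8] M [-0.16 -0.14 -0.1 ] t 6.85
```

Force vanished and x advanced past the contact point, so the tabs are in the slots, now just touching a side. I'll centre them and push in.

Emit:
{"api": "step_arm", "payload": {
  "commands": [
    {"travel": [0,-0.0015,0.0005],"turn": [0,0,0]},
    {"travel": [-0.002,-0.0015,0.0005],"turn": [0,0,0]},
    {"travel": [-0.004,-0.0015,0.0005],"turn": [0,0,0]},
    {"travel": [-0.005,-0.0015,0.0005],"turn": [0,0,0]},
    {"travel": [-0.005,-0.0015,0.0005],"turn": [0,0,0]}
  ]
}}

```text
time: 7.35
position: [0.6019, -0.0814, 0.1505]
tool_rot: [0.409, -3.115, -0.0]
ft_force: [-0.2, -0.4, -1.6]
grip_width: 0.136
grip_force: 35.0
```

```bash
python3 -c "
from h import *
where()"
```

```text
caddy in upright mm [-23.2  -2.  110.2] dyaw -0.09 F [-0.3 -0.3 -1.6] M [ 0.09 -0.01  0.02] t 7.35
```

Emit:
{"api": "step_arm", "payload": {
  "commands": [
    {"travel": [-0.001,0,0],"turn": [0,0,0]},
    {"travel": [-0.002,0,0],"turn": [0,0,0]},
    {"travel": [-0.003,0,0],"turn": [0,0,0]},
    {"travel": [-0.004,0,0],"turn": [0,0,0]},
    {"travel": [-0.004,0,0],"turn": [0,0,0]}
  ]
}}

```text
time: 7.85
position: [0.6051, -0.0807, 0.1504]
tool_rot: [0.408, -3.114, -0.0]
ft_force: [-4.1, -0.5, 0.3]
grip_width: 0.133
grip_force: 35.0
```

```bash
python3 -c "
from h import *
where()"
```

```text
caddy in upright mm [-19.9  -2.2 110.1] dyaw -0.12 F [-4.1  0.5  0.3] M [-0.09  0.98  0.06] t 7.85
```

The latch is being pressed. Continue until flush.

Emit:
{"api": "step_arm", "payload": {
  "commands": [
    {"travel": [-0.001,0,0],"turn": [0,0,0]},
    {"travel": [-0.002,0,0],"turn": [0,0,0]},
    {"travel": [-0.003,0,0],"turn": [0,0,0]},
    {"travel": [-0.004,0,0],"turn": [0,0,0]},
    {"travel": [-0.004,0,0],"turn": [0,0,0]}
  ]
}}

```text
time: 8.35
position: [0.6083, -0.0799, 0.1503]
tool_rot: [0.407, -3.112, -0.001]
ft_force: [-7.0, -0.9, 1.5]
grip_width: 0.133
grip_force: 35.0
```

```bash
python3 -c "
from h import *
where()"
```

```text
caddy in upright mm [-16.6  -2.2 110. ] dyaw -0.14 F [-7.   0.9  1.5] M [-0.12  1.47  0.02] t 8.35
```

Emit:
{"api": "step_arm", "payload": {
  "commands": [
    {"travel": [-0.001,0,0],"turn": [0,0,0]},
    {"travel": [-0.002,0,0],"turn": [0,0,0]},
    {"travel": [-0.003,0,0],"turn": [0,0,0]},
    {"travel": [-0.003,0,0],"turn": [0,0,0]}
  ]
}}

```text
time: 8.75
position: [0.6086, -0.0798, 0.15]
tool_rot: [0.405, -3.107, -0.002]
ft_force: [-14.5, -1.4, 4.7]
grip_width: 0.135
grip_force: 35.0
```

```bash
python3 -c "
from h import *
where()"
```

```text
caddy in upright mm [-16.3  -2.2 109.7] dyaw -0.18 F [-14.4   2.4   4.7] M [-0.19  2.9  -0.01] t 8.75
```

Flush against the plate. Ease slightly and press down.

Emit:
{"api": "step_arm", "payload": {
  "commands": [
    {"travel": [0.001,0,0.001],"turn": [0,0,0]},
    {"travel": [0.001,0,0.002],"turn": [0,0,0]},
    {"travel": [0.001,0,0.003],"turn": [0,0,0]},
    {"travel": [0.001,0,0.004],"turn": [0,0,0]},
    {"travel": [0.001,0,0.005],"turn": [0,0,0]}
  ]
}}

```text
time: 9.25
position: [0.6087, -0.0806, 0.1454]
tool_rot: [0.405, -3.109, 0.0]
ft_force: [-11.4, -2.9, 4.8]
grip_width: 0.138
grip_force: 35.0
```

```bash
python3 -c "
from h import *
where()"
```

```text
caddy in upright mm [-16.4  -3.  105.1] dyaw -0.2 F [-11.7   0.2   4.8] M [-0.39  2.32  0.02] t 9.25
```

Emit:
{"api": "step_arm", "payload": {
  "commands": [
    {"travel": [0,0,0.001],"turn": [0,0,0]},
    {"travel": [0,0,0.002],"turn": [0,0,0]},
    {"travel": [0,0,0.003],"turn": [0,0,0]},
    {"travel": [0,0,0.004],"turn": [0,0,0]}
  ]
}}

```text
time: 9.65
position: [0.6088, -0.0809, 0.1413]
tool_rot: [0.405, -3.11, 0.001]
ft_force: [-10.6, -2.5, 4.3]
grip_width: 0.137
grip_force: 35.0
```

```bash
python3 -c "
from h import *
where()"
```

```text
caddy in upright mm [-16.4  -3.3 101. ] dyaw -0.2 F [-10.9   0.3   4.3] M [-0.54  2.24  0.01] t 9.65
```

Emit:
{"api": "step_arm", "payload": {
  "commands": [
    {"travel": [0,0,0.001],"turn": [0,0,0]},
    {"travel": [0,0,0.002],"turn": [0,0,0]},
    {"travel": [0,0,0.003],"turn": [0,0,0]},
    {"travel": [0,0,0.004],"turn": [0,0,0]},
    {"travel": [0,0,0.004],"turn": [0,0,0]}
  ]
}}

```text
time: 10.15
position: [0.6088, -0.081, 0.1377]
tool_rot: [0.405, -3.11, 0.001]
ft_force: [-11.7, -2.7, 5.1]
grip_width: 0.133
grip_force: 35.0
```

```bash
python3 -c "
from h import *
where()"
```

```text
caddy in upright mm [-16.4  -3.4  97.4] dyaw -0.21 F [-12.    0.5   5.1] M [-0.49  2.38  0.02] t 10.15
```

Emit:
{"api": "step_arm", "payload": {
  "commands": [
    {"travel": [0,0,0.001],"turn": [0,0,0]},
    {"travel": [0,0,0.002],"turn": [0,0,0]},
    {"travel": [0,0,0.002],"turn": [0,0,0]}
  ]
}}

```text
time: 10.45
position: [0.6088, -0.081, 0.1375]
tool_rot: [0.405, -3.11, -0.0]
ft_force: [-15.4, -2.0, 15.2]
grip_width: 0.136
grip_force: 35.0
```

```bash
python3 -c "
from h import *
where()"
```

```text
caddy in upright mm [-16.4  -3.4  97.2] dyaw -0.21 F [-15.4   2.1  15.2] M [-0.46  3.31  0.07] t 10.45
```

Bottomed at 97.3 mm, i.e. home. Relax the forces and look at the latch.

Emit:
{"api": "step_arm", "payload": {
  "commands": [
    {"travel": [0.001,0,-0.001],"turn": [0,0,0]},
    {"travel": [0.002,0,-0.002],"turn": [0,0,0]},
    {"travel": [0.003,0,-0.002],"turn": [0,0,0]},
    {"travel": [0.003,0,-0.002],"turn": [0,0,0]}
  ]
}}

```text
time: 10.85
position: [0.6086, -0.0809, 0.1378]
tool_rot: [-0.407, 3.115, -0.002]
ft_force: [-3.1, -3.1, 0.5]
grip_width: 0.133
grip_force: 35.0
```

Run:
```python
from h import *
where()
a=ctrl.get_image("scene")[:,:,::-1]
cv2.imwrite("pics/v3.png",cv2.resize(a[145:265,290:380],(600,800))[:600])
```

```text
caddy in upright mm [-16.5  -3.2  97.5] dyaw -0.15 F [-3.8 -2.2  0.5] M [-0.73  0.82 -0.01] t 10.85
```

View pics/v3.png

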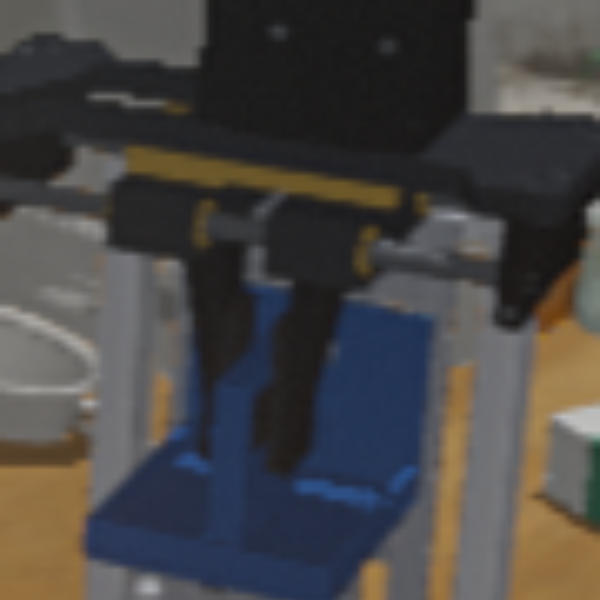

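The caddy is flush, with its window hidden by the right finger. Release, rise clear, then check.

Emit:
{"api": "step_arm", "payload": {
  "commands": [
    {"travel": [0,0,0],"turn": [0,0,0]},
    {"travel": [0,0,0],"turn": [0,0,0]},
    {"travel": [0,0,0],"turn": [0,0,0]},
    {"travel": [0,0,0],"turn": [0,0,0]},
    {"travel": [0,0,0],"turn": [0,0,0]}
  ],
  "gripper": 0.45
}}

```text
time: 11.4
position: [0.6089, -0.0794, 0.1377]
tool_rot: [-0.409, 3.114, 0.0]
ft_force: [-0.5, 0.3, -0.3]
grip_width: 0.436
grip_force: 0.0
```

Emit:
{"api": "step_arm", "payload": {
  "commands": [
    {"travel": [0,0,-0.015],"turn": [0,0,0]},
    {"travel": [0.0,0,-0.04],"turn": [0,0,0]},
    {"travel": [0.01,0,-0.07],"turn": [0,0,0]},
    {"travel": [0.03,0,-0.1],"turn": [0,0,0]},
    {"travel": [0.06,0,-0.13],"turn": [0,0,0]}
  ]
}}

```text
time: 11.9
position: [0.5508, -0.0949, 0.2697]
tool_rot: [-0.41, 3.113, -0.001]
ft_force: [0.0, 1.1, 0.6]
grip_width: 0.446
grip_force: 0.0
```

Emit:
{"api": "step_arm", "payload": {
  "commands": [
    {"travel": [0.03,0.03,-0.01],"turn": [0,0,0]},
    {"travel": [0.05,0.06,-0.01],"turn": [0,0,0]},
    {"travel": [0.05,0.09,-0.01],"turn": [0,0,0]},
    {"travel": [0.05,0.09,-0.01],"turn": [0,0,0]}
  ]
}}

```text
time: 12.3
position: [0.4782, -0.017, 0.2792]
tool_rot: [-0.418, 3.111, 0.005]
ft_force: [0.3, 0.6, -0.3]
grip_width: 0.454
grip_force: 0.0
```

Run:
```python
from h import *
where()
a=ctrl.get_image("scene")[:,:,::-1]
o=np.zeros((560,780,3),np.uint8);o[:,:420]=cv2.resize(a[145:265,290:380],(420,560),interpolation=2);o[:270,420:]=cv2.resize(a,(360,270))
o[275:545,420:]=cv2.resize(ctrl.get_image("top")[:,:,::-1],(360,270))
cv2.imwrite("pics/v4.png",o)
```

```text
caddy in upright mm [-125.9   92.4  238.9] dyaw 0.24 F [ 0.5  0.4 -0.3] M [ 0.05 -0.01 -0.02] t 12.3
```

View pics/v4.png

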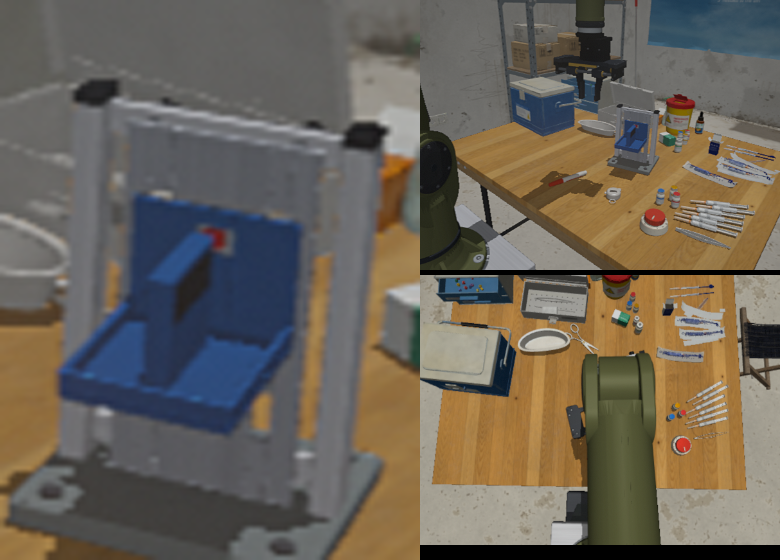

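The caddy hangs level on the plate, the red latch shows out through the window at crop (216,238), and the bystanders are where they were. The hand is clear, so I'm handing the job in.

```bash
python3 -c "
from bench import ctrl
print(ctrl.close_job())"
```

```text
the job is handed in; nothing more can be done
None
```

The caddy is hung in the upper slots and pressed down until it bottomed at its home height; the red latch shows through its window, it has been released, and the job was handed in at about 12 s, with wrist force readings up to about 22 N.

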